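# Queue the specimen pots in the microscope loader's lane

### The arm

A 6-joint arm with a two-finger parallel gripper is mounted at the origin on the work surface. World frame = base frame: x ahead of the robot, y to its left, z up, the work surface at z = 0. Lengths are in m, angles in rad, forces in N, time in s.
With the tool pointing down it reaches from about 0.275 to 0.975 m from the base axis. Payload 8.4 kg.
Tool frame: the origin (TCP) lies midway between the tips of the shut fingers; the grasp point (between the pads) lies grip_point_offset behind it (grip_point_offset is the distance from the TCP to the grasp point, in m); z points along the fingers, y is the line along which they close (so a half turn about z gives the same grasp; the last joint's range is limited). The gripper opens to 92 mm and grips with 3 to 60 N. Pads are 20 mm wide; open, the fingers measure 128 mm over their backs; the gripper's body (75 mm by 189 mm) begins 69 mm behind the grasp point.
Start: joints at [1.13, 0.353, 1.633, -0, 1.155, -0.002], TCP at [0.266, 0.566, 0.215] pointing down, gripper open.
Joint ranges: [-2.63, 2.63], [-0.92, 2.1], [0.06, 2.66], [-1.3, 4.44], [0, 2.69], [-3.02, 3.02]. Speed limits (rad/s): [2.22, 2.22, 2.79, 3.14, 3.14, 3.14].

### API

Orientations are given as a unit quaternion [x, y, z, w].
In Python, from plant import * gives the robot as it stands.
- The arm moves only by the tool send_rows, never from a script. Its argument "rows" is a list of rows, each a list of 5 numbers: the shift along the tool's x, y, z in mm, then the turn about the tool's z in degrees, then the closure, from -1 (fully open) to 1 (shut). A call has 1 to 20 rows; each row is the pose to reach, as a shift and turn from the pose commanded when the call began, along the tool's axes at that moment; what a row does not reach only later rows make up. A row lasts 1/12 s, in which the tool goes at most 41.7 mm and 7.16 degrees, less where a joint would pass 70% of its speed; a pose out of reach is approached as far as the arm can. A call with a gripper value outside its range is refused whole. The fingers move at their own pace and stop on an object; the grip force is fixed at half the most. Time passes only in rows, so rows that repeat a pose let the fingers close. It gives the time, the measured TCP pose, the force, the opening and the grip force at its end, in the units of the state.
- state(): the state, without advancing time (a new reading comes with each control period).
- get_image(name): name is "scene" or "side" or "wrist"; returns a dict with "color" (420x560x3 uint8, red, green, blue), "z_map" (420x560 float32, m along the optical axis (not along the pixel's ray), 0 where there is no reading), "fx", "fy", "cx", "cy" (pixels), "k1" (the pictures are not rectified: a ray, as slopes to the right and down, at radius r is drawn at 1 + k1 r^2 times it, then the intrinsics apply), "eye" and "orientation" of the camera in the world. Camera axes: x right, y up, looking along -z (the intrinsics and any distortion apply to the point x, -y, -z); pixel columns grow to the right and rows downward; lengths in m; the calibration is good to about 2 mm. A picture is of the moment at which its call begins.
- finish_job(): hands the job in; it is judged then, once.
The state is a dict: "t": time; "joints": joint angles; "joint_velocities": joint speeds; "tau": joint torques, N m; "position": TCP position; "ee_rot": TCP orientation; "force": force on the tool from outside, world axes, zero at the start; "ft_torque": the same for the moment, N m; "finger_gap": finger opening in m; "gripper_force": force on a finger pad.
Only numpy, scipy, OpenCV 4.12 (cv2) and the standard library are available. Lean on these libraries where they do the work, as an engineer would, in place of code of your own. Each camera call takes 0.05 s, during which the arm holds its last target. There are 200 camera calls.

### The job

First turn the loader's dial back until its pointer stands at the zero mark. Then slide the three specimen pots one by one into single file between the lane's guide rails: the shortest first, fully home against the stop, then the middle-sized one up against it, then the tallest up against that. The samples inside have settled, so keep the pots upright and sliding on the bench, never lifted or tipped, and leave the dropper bottle, the oil jar and the slide box where they stand.

Things in the scene. Friction and masses are not known exactly. Their poses are not given: they have to be found in the camera images.
- loader: the fixed white loader housing with the lane before it. Origin: foot of the stop face (the housing's front) on the lane's centre line at bench height. x axis: along the lane from the mouth into the stop; y: left of that; z up. The housing reaches from x = 0 to 130 mm, y = -80 to 80 mm, 70 mm high. It stands differently each time, x axis within about 20 degrees of world +y.
- stop (a point): the same point and axes as loader. Two parallel aluminium rails, 57 mm apart inside, 6 mm thick, 52 mm high, run from x = -165 mm to the stop face at x = 0, y = 0 midway; outward of x = -165 they flare (50 mm long pieces, 0.45 rad each side) to a mouth 100 mm wide inside, 115 mm outside, at x = -210 mm. The lane has no floor: pots slide on the bench.
- dial (a joint): the dial on top of the housing, rad; 0 = pointer at the zero mark (the long broad white mark towards the lane, on the -x side in the axes of point stop); grows anticlockwise seen from above, range -1.7 to 1.7; starts turned anticlockwise by 0.6 to 1.4; light friction (0.03 N m) holds it where it is left.
- dial_grip (a point): point on the dial's vertical axis at gripping height, 96.5 mm above the bench, 66 mm behind the stop face on the lane's centre line. Black skirt, 50 mm diameter, 8 mm high, with a bar grip on it 44 mm long, 12 mm wide, 26 mm high, top 106.5 mm above the bench. x axis: along the bar; the bar's -x end is the pointer (white line). Turns with the dial.
- pot_short: the shortest of three plain round screw-lid specimen pots, all white plastic with a thin grey band under the lid, upright cylinder 50 mm in diameter and 42 mm high, about 0.1 to 0.2 kg; loose on the bench, may be anywhere among the other things. Origin: centre of its underside, z up.
- pot_medium: the middle-sized of three plain round screw-lid specimen pots, all white plastic with a thin grey band under the lid, upright cylinder 50 mm in diameter and 54 mm high, about 0.1 to 0.2 kg; loose on the bench, may be anywhere among the other things. Origin: centre of its underside, z up.
- pot_tall: the tallest of three plain round screw-lid specimen pots, all white plastic with a thin grey band under the lid, upright cylinder 50 mm in diameter and 66 mm high, about 0.1 to 0.2 kg; loose on the bench, may be anywhere among the other things. Origin: centre of its underside, z up.
- dropper: bystander: small loose clear plastic bottle with a white cap, 34 mm in diameter, 75 mm high; leave it. Origin: centre of its underside.
- oil_jar: bystander: small loose amber glass jar with a black lid, 40 mm in diameter, 60 mm high; leave it. Origin: centre of its underside.
- slide_box: bystander: loose flat blue box with a grey lid, 37 mm along its x, 93 mm along its y, 34 mm high; leave it. Origin: centre of its underside.
Not all that is in view belongs to the job. What is shaped like the pot_medium but blue or brown is not meant.

How it is judged:
On the way, in this order (a step that is already met when the one before it is completed fails the run):
1. the dial's pointer stands at the zero mark (within 0.1 rad) (value of joint dial between -0.1 and 0.1 rad), for 0.2 s.
2. the shortest pot is between the rails, home against the stop (within 5 mm) (y of pot_short in the frame of stop between -0.006 and 0.006 m and height (world z) of pot_short below 0.006 m and angle between pot_short's own z axis and vertical below 0.08 rad and x of pot_short in the frame of stop above -0.03 m), for 0.2 s.
3. the middle-sized pot is in the lane up against the shortest (gap under 5 mm) (y of pot_medium in the frame of stop between -0.006 and 0.006 m and height (world z) of pot_medium below 0.006 m and angle between pot_medium's own z axis and vertical below 0.08 rad and horizontal distance between pot_medium and pot_short below 0.055 m and x of pot_medium in the frame of stop below -0.065 m), for 0.2 s.
4. the tallest pot is in the lane up against the middle-sized one (gap under 5 mm) (y of pot_tall in the frame of stop between -0.006 and 0.006 m and height (world z) of pot_tall below 0.006 m and angle between pot_tall's own z axis and vertical below 0.08 rad and horizontal distance between pot_tall and pot_medium below 0.055 m and x of pot_tall in the frame of stop below -0.065 m), for 0.2 s.
At the end, for the whole second after the job is handed in: The dial reads zero within 0.1 rad; the three pots stand upright on the bench in single file between the rails, at rest: the shortest within 5 mm of the stop, the middle-sized within 5 mm of it, the tallest within 5 mm of the middle-sized one (all of step 1 and all of step 2 and all of step 3 and all of step 4 and linear speed of each of pot_short, pot_medium, pot_tall below 0.01 m/s); the robot touches nothing.
It fails at once if a pot is lifted more than 12 mm off the bench (height (world z) of any of pot_short, pot_medium, pot_tall above 0.012 m).
It fails at once if a pot is tipped by more than 0.3 rad (angle between any of pot_short, pot_medium, pot_tall's own z axis and vertical above 0.3 rad).
It fails at once if the dropper bottle, oil jar or slide box is knocked over or shifted by more than 20 mm (distance of any of dropper, oil_jar, slide_box from where it was at the start of the episode above 0.02 m or angle between any of dropper, oil_jar, slide_box's own z axis and vertical above 0.3 rad).
It also fails if it takes over 72 s, if anything falls off the work surface, if the arm or the gripper's body presses on something with over 40 N, if the wrist force passes 120 N, or if a joint passes its speed limit or range.

## Working session

There is one attempt and no reset: what is moved stays moved. The work goes in short steps, Python scripts to look and compute and a tool call to move; the robot and the scene stay as the last step left them, time stands still between calls to the robot, and variables do not carry over. Pictures are saved under pics/ and viewed, at most 10 in all, crops included, and the job is handed in when it is done.

Besides the shell and the picture viewer there is one more tool, called after "Call:" by a JSON object that holds its "fn" and its "kwargs", one argument or row to a line. send_rows: Moves the arm, as the interface text tells. Its arguments: {"type":"object","properties":{"rows":{"type":"array"}},"required":["rows"]}

```bash
mkdir -p pics; ls; cat > h.py <<'E'
from plant import *
import numpy as np, cv2
from scipy.spatial.transform import Rotation as R
def cam(n):
    d=get_image(n); d['R']=R.from_quat(d['orientation']).as_matrix(); d['eye']=np.array(d['eye']); return d
def rays(d,u,v):
    xd=(np.asarray(u,float)-d['cx'])/d['fx']; yd=(np.asarray(v,float)-d['cy'])/d['fy']
    x,y=xd.copy(),yd.copy()
    for _ in range(20):
        s=1+d['k1']*(x*x+y*y); x,y=xd/s,yd/s
    return x,y
def pts(d):
    v,u=np.mgrid[0:420,0:560]; x,y=rays(d,u,v); z=d['z_map']
    return np.stack([x*z,-y*z,-z],-1)@d['R'].T+d['eye']
def onplane(d,u,v,h):
    x,y=rays(d,u,v); w=np.stack([x,-y,-np.ones_like(x)],-1)@d['R'].T
    return d['eye']+w*((h-d['eye'][2])/w[...,2])[...,None]
def save(d,n,k=1): cv2.imwrite('pics/'+n,cv2.resize(d['color'][...,::-1],None,fx=k,fy=k))
E
python3 - <<'E'
from h import *
s=state();print({k:np.round(v,3) for k,v in s.items()}, globals().get('grip_point_offset'))
for n in('scene','side','wrist'):
    d=cam(n);save(d,n+'0.png');print(n,d['eye'],d['R'].round(2).tolist(),d['fx'],d['k1'],(d['z_map']>0).mean())
E
```

```text
pics
{'t': np.float64(0.0), 'joints': array([ 1.13 ,  0.354,  1.634,  0.   ,  1.155, -0.002]), 'joint_velocities': array([-0.001, -0.001,  0.001, -0.   ,  0.001, -0.001]), 'tau': array([ 0.0000e+00, -5.9386e+01, -3.3419e+01,  7.0000e-02,  2.4000e-02,
       -0.0000e+00]), 'position': array([0.265, 0.565, 0.214]), 'ee_rot': array([ 0.218,  0.976, -0.001, -0.   ]), 'force': array([-0.502, -0.212, -0.387]), 'ft_torque': array([ 0.049, -0.03 , -0.049]), 'gripper_force': np.float64(0.0), 'finger_gap': np.float64(0.092)} 0.0187
scene [ 0.97232903 -0.39815612  0.7303728 ] [[0.65, -0.55, 0.53], [0.76, 0.46, -0.46], [0.01, 0.7, 0.72]] 400.69566169568094 -0.07620266703177482 0.9961352040816327
side [ 0.04948904 -0.50045147  0.88387249] [[0.74, 0.5, -0.45], [-0.67, 0.56, -0.48], [0.01, 0.66, 0.75]] 437.0353102755088 -0.05528601002212489 0.9959821428571428
wrist [0.19566535 0.59765796 0.38418415] [[0.42, -0.87, -0.25], [0.91, 0.41, 0.11], [0.0, -0.27, 0.96]] 294.87073096002626 -0.048136408957890585 0.9960714285714286
```

View pics/scene0.png

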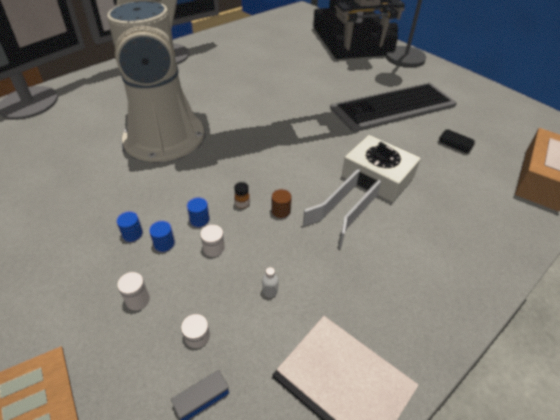

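View pics/side0.png

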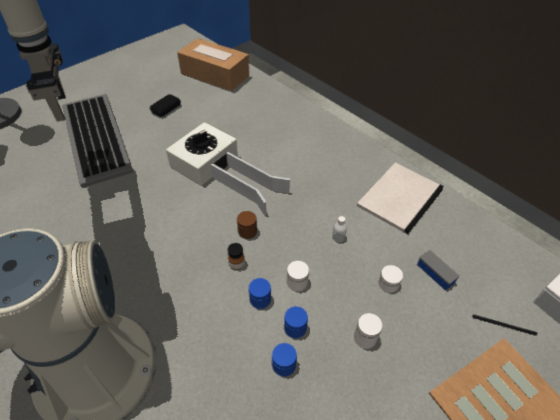

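The scene view shows three white pots at about (213,240), (132,290) and (195,330). In the side view they are at (298,276), (369,330) and (391,279). The blue and brown ones are decoys, and the loader is at (380,165). Next I measure them from both views.

```bash
cat > m.py <<'E'
from h import *
def blobs(n,zmin=.012,show=True):
    d=cam(n);P=pts(d);X=P.reshape(-1,3)
    ok=(P[...,2]>zmin)&(P[...,2]<.13)&(P[...,0]>.1)&(P[...,0]<.95)&(P[...,1]>-.6)&(P[...,1]<.75)
    c,l,st,_=cv2.connectedComponentsWithStats(ok.astype(np.uint8),connectivity=4)
    out=[]
    for i in range(1,c):
        if st[i,4]<60: continue
        m=l==i;Q=P[m];h=np.percentile(Q[:,2],97)
        T=P[m&(P[...,2]>h-.006)]
        (cx,cy),r=cv2.minEnclosingCircle(T[:,:2].astype(np.float32))
        col=np.median(d['color'][m],0)
        v,u=np.nonzero(m)
        out.append((n,round(u.mean()),round(v.mean()),round(h*1e3,1),round(cx,4),round(cy,4),round(r*1e3,1),col.astype(int).tolist()))
    if show:
        for o in out: print(o)
    return d,P,out
E
python3 - <<'E'
from m import *
for n in('scene','side'):
    d,P,o=blobs(n)
    b=P[(P[...,0]>.3)&(P[...,0]<.7)&(P[...,1]>-.2)&(P[...,1]<.3)&(abs(P[...,2])<.01)];print('bench z',np.median(b[:,2]))
    # housing top
    m=(abs(P[...,2]-.07)<.006)&(P[...,1]>.15)&(P[...,0]>.2)&(d['color'].min(-1)>120)
    c,l,st,_=cv2.connectedComponentsWithStats(m.astype(np.uint8));i=1+np.argmax(st[1:,4]);Q=P[l==i]
    hull=cv2.minAreaRect(Q[:,:2].astype(np.float32)*1000);print('top',np.median(Q[:,2]),hull,cv2.boxPoints(hull).round(0).tolist())
    # rails
    m=(abs(P[...,2]-.052)<.004)
    c,l,st,_=cv2.connectedComponentsWithStats(m.astype(np.uint8))
    for i in range(1,c):
        if st[i,4]>40:
            q=P[l==i]; print('52mm',st[i],q.mean(0).round(3))
s=cam('scene');e=cam('side')
a=cv2.resize(s['color'][200:360,100:310],None,fx=2.6,fy=2.6);b=cv2.resize(s['color'][130:250,290:430],None,fx=2.8,fy=2.8)
H=max(a.shape[0],b.shape[0]);W=np.zeros((H+0,a.shape[1]+b.shape[1]+0,3),np.uint8);W[:a.shape[0],:a.shape[1]]=a;W[:b.shape[0],a.shape[1]:]=b
W=cv2.resize(W,(800,int(H*800/W.shape[1])));cv2.imwrite('pics/crop1.png',W[...,::-1]);print(W.shape)
E
```

```text
('scene', 378, 108, np.float64(26.5), 0.3352, 0.6207, 160.5, [34, 34, 34])
('scene', 457, 140, np.float64(32.4), 0.6005, 0.6543, 50.3, [33, 33, 33])
('scene', 370, 176, np.float64(91.9), 0.5402, 0.3565, 22.8, [112, 108, 101])
('scene', 541, 174, np.float64(93.5), 0.8398, 0.6797, 90.7, [91, 68, 47])
('scene', 181, 149, np.float64(16.1), 0.1075, 0.0009, 52.5, [109, 103, 93])
('scene', 241, 194, np.float64(61.3), 0.3855, 0.0086, 18.6, [80, 57, 38])
('scene', 281, 202, np.float64(55.5), 0.4683, 0.0663, 25.3, [94, 64, 35])
('scene', 197, 211, np.float64(55.6), 0.3633, -0.1056, 25.6, [34, 77, 123])
('scene', 129, 225, np.float64(56.9), 0.2989, -0.253, 24.6, [33, 73, 122])
('scene', 162, 234, np.float64(56.7), 0.3732, -0.2089, 25.5, [34, 82, 139])
('scene', 212, 239, np.float64(55.6), 0.4574, -0.127, 25.7, [198, 187, 176])
('scene', 270, 282, np.float64(76.7), 0.6272, -0.1024, 9.4, [143, 140, 134])
('scene', 133, 290, np.float64(68.1), 0.4687, -0.3269, 25.2, [187, 175, 166])
('scene', 195, 330, np.float64(44.7), 0.6139, -0.2756, 25.0, [232, 224, 217])
('scene', 327, 339, np.float64(15.2), 0
[... 3207 characters left out ...]
]
52mm [426   0  39  16  69] [1.918 0.428 0.052]
52mm [466  14  94  41 200] [1.916 0.102 0.052]
52mm [179  61  70  20 140] [0.824 0.669 0.052]
52mm [167 144 123  60 546] [0.558 0.221 0.052]
52mm [237 211  19  16 193] [0.467 0.066 0.054]
52mm [333 222  14  10  57] [ 0.622 -0.107  0.052]
52mm [287 261  22  20 255] [ 0.456 -0.13   0.054]
52mm [248 278  23  21 301] [ 0.362 -0.106  0.054]
52mm [541 290  19  15  57] [ 0.822 -0.56   0.052]
52mm [284 306  24  23 318] [ 0.373 -0.21   0.054]
52mm [358 330  21  10  48] [ 0.451 -0.338  0.052]
52mm [272 343  25  25 384] [ 0.298 -0.255  0.054]
52mm [107 348  35  44 114] [ 0.048 -0.068  0.052]
52mm [ 53 392  52  23 128] [-0.049 -0.066  0.052]
(354, 800, 3)
```

View pics/crop1.png

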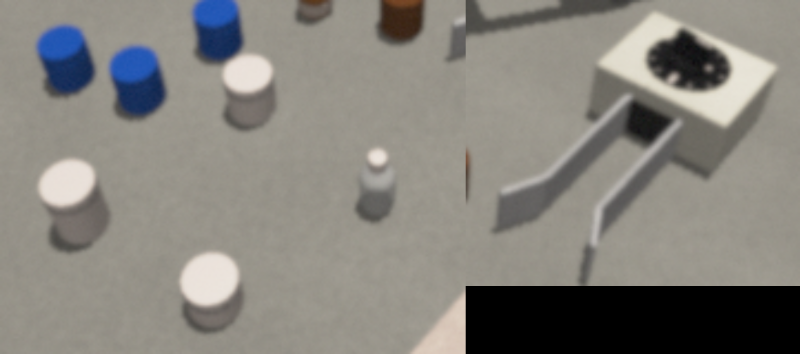

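```bash
python3 - <<'E'
from m import *
A=[]
for n in('scene','side'):
    d=cam(n);P=pts(d)
    m=(np.hypot(P[...,0]-.5414,P[...,1]-.358)<.03)
    for lo in(.092,.098):
        q=P[m&(P[...,2]>lo)&(P[...,2]<.112)]
        c,(w,h),a=cv2.minAreaRect(q[:,:2].astype(np.float32)*1000)
        ev,V=np.linalg.eigh(np.cov(q[:,:2].T));v=V[:,1]
        print(n,lo,len(q),q[:,2].max(),np.array(c).round(1),round(w,1),round(h,1),round(a,1),'pca',np.degrees(np.arctan2(v[1],v[0]))%180,np.sqrt(ev)*1e3)
E
```

```text
scene 0.092 124 0.11011252655608572 [541.  356.5] 44.1 14.4 2.2 pca 1.8675083332419717 [ 3.68645188 13.42989131]
scene 0.098 95 0.11011252655608572 [540.9 356.5] 44.0 14.4 2.2 pca 0.9684004469228285 [ 3.81405491 13.26312631]
side 0.092 104 0.11106655477802385 [542.9 356.6] 46.0 16.6 2.2 pca 178.8864832360654 [ 3.60481921 13.10996438]
side 0.098 76 0.11106655477802385 [542.9 356.6] 46.0 16.6 2.2 pca 179.11388312972767 [ 3.72589145 13.05358635]
```

Call:
{"fn": "send_rows", "kwargs": {
  "rows": [
    [-150,-100,0,0,-1],
    [-150,-100,0,0,-1],
    [-150,-100,0,0,-1],
    [-190,-95,0,0,-1],
    [-230,-95,0,0,-1],
    [-260,-95,0,0,-1],
    [-260,-95,0,0,-1],
    [-260,-95,0,0,-1],
    [-260,-95,0,0,-1],
    [-260,-95,0,0,-1],
    [-260,-95,0,0,-1]
  ]
}}

```text
t: 1.37
position: [0.4595, 0.3699, 0.2145]
ee_rot: [0.217, 0.976, -0.0, -0.0]
force: [-0.7, 0.3, 0.3]
finger_gap: 0.0919
gripper_force: 0.0
```

```bash
cat > w.py <<'E'
from m import *
def dial():
    d=cam('wrist');P=pts(d)
    m=(np.hypot(P[...,0]-.5414,P[...,1]-.357)<.03)
    q=P[m&(P[...,2]>.098)&(P[...,2]<.112)]
    if len(q)>20:
        c,(w,h),a=cv2.minAreaRect(q[:,:2].astype(np.float32)*1000)
        ev,V=np.linalg.eigh(np.cov(q[:,:2].T));v=V[:,1]
        print('bar',len(q),np.median(q[:,2]),np.array(c).round(1),round(w,1),round(h,1),round(a,1),'pca',np.degrees(np.arctan2(v[1],v[0]))%180)
    m=(abs(P[...,2]-.07)<.004)&(np.hypot(P[...,0]-.54,P[...,1]-.357)<.12)
    if m.sum()>100:
        print('top',cv2.minAreaRect(P[m][:,:2].astype(np.float32)*1000),m[0].any(),m[-1].any(),m[:,0].any(),m[:,-1].any())
    r=R.from_quat(state()['ee_rot']).as_matrix();print('tcp',state()['position'],'toolx deg',np.degrees(np.arctan2(r[1,0],r[0,0])),'j',state()['joints'].round(2))
    return d
E
python3 - <<'E'
from w import *
d=dial();save(d,'w1.png')
E
```

```text
bar 472 0.10647655774712067 [539.6 359.6] 44.0 12.2 0.2 pca 0.2669026300456778
top ((540.2734375, 358.7303161621094), (159.8909912109375, 129.53997802734375), 10.364585876464844) False False False False
tcp [0.45936188 0.37009369 0.21452618] toolx deg 154.94449672139868 j [ 0.68  0.3   1.71  0.    1.13 -0.46]
```

View pics/w1.png

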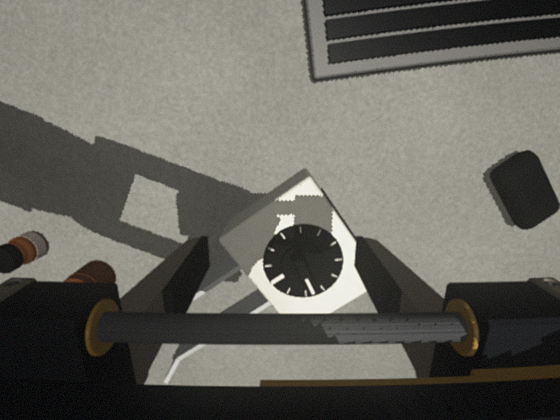

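The wrist view shows the dial at (303,260), with its pointer at (310,285) and the broad zero mark at (278,280). That puts the dial about 80° anticlockwise.

Call:
{"fn": "send_rows", "kwargs": {
  "rows": [
    [-78,24,0,-25,-1],
    [-78,24,30,-25,-1],
    [-78,24,60,-25,-1],
    [-78,24,90,-25,-1],
    [-78,24,115,-25,-1],
    [-78,24,126,-25,-1],
    [-78,24,126,-25,-1],
    [-78,24,126,-25,-1],
    [-78,24,126,-25,1],
    [-78,24,126,-25,1],
    [-78,24,126,-25,1],
    [-78,24,126,-25,1],
    [-78,24,126,-25,1],
    [-78,24,126,-25,1],
    [-78,24,126,-25,1],
    [-78,24,126,-25,1]
  ]
}}

```text
t: 2.75
position: [0.5414, 0.3579, 0.0886]
ee_rot: [0.001, 1.0, 0.0, -0.0]
force: [0.1, -0.2, 0.3]
finger_gap: 0.0408
gripper_force: 0.0
```

Call:
{"fn": "send_rows", "kwargs": {
  "rows": [
    [0,0,0,0,1],
    [0,0,0,0,1],
    [0,0,0,0,1],
    [0,0,0,0,1],
    [0,0,0,0,1],
    [0,0,0,0,1],
    [0,0,0,0,1]
  ]
}}

```text
t: 3.33
position: [0.5413, 0.3592, 0.0886]
ee_rot: [0.001, 1.0, 0.001, 0.0]
force: [-1.3, 5.5, -1.2]
finger_gap: 0.0119
gripper_force: 30.0
```

Call:
{"fn": "send_rows", "kwargs": {
  "rows": [
    [0,0,0,7,1],
    [0,0,0,14,1],
    [0,0,0,21,1],
    [0,0,0,28,1],
    [0,0,0,35,1],
    [0,0,0,42,1],
    [0,0,0,49,1],
    [0,0,0,56,1],
    [0,0,0,63,1],
    [0,0,0,70,1],
    [0,0,0,77,1],
    [0,0,0,80,1],
    [0,0,0,80,1],
    [0,0,0,80,1],
    [0,0,0,80,1]
  ]
}}

```text
t: 4.58
position: [0.5407, 0.3584, 0.0886]
ee_rot: [0.643, 0.766, -0.0, -0.001]
force: [-4.0, 4.0, 0.5]
finger_gap: 0.0117
gripper_force: 30.0
```

Call:
{"fn": "send_rows", "kwargs": {
  "rows": [
    [0,0,0,0,-1],
    [0,0,0,0,-1],
    [0,0,0,0,-1],
    [0,0,0,0,-1],
    [0,0,-35,0,-1],
    [0,0,-70,0,-1],
    [0,0,-110,0,-1],
    [-40,0,-130,0,-1],
    [-80,0,-130,0,-1],
    [-80,0,-130,0,-1],
    [-80,0,-130,0,-1]
  ]
}}

```text
t: 5.5
position: [0.5556, 0.2773, 0.2192]
ee_rot: [0.645, 0.764, 0.0, 0.0]
force: [-0.6, 0.6, 0.5]
finger_gap: 0.0836
gripper_force: 0.0
```

```bash
python3 - <<'E'
from w import *
d=dial();save(d,'w2.png')
for n in('scene','side'):
    d=cam(n);P=pts(d)
    q=P[(np.hypot(P[...,0]-.5405,P[...,1]-.3585)<.03)&(P[...,2]>.098)&(P[...,2]<.113)]
    if len(q)>10: print(n,len(q),cv2.minAreaRect(q[:,:2].astype(np.float32)*1000))
    m=(abs(P[...,2]-.052)<.0025)&(P[...,1]>.08)&(P[...,1]<.29)&(P[...,0]>.5)&(P[...,0]<.68)
    q=P[m][:,:2]-[.553,.293]; a=np.radians(100.2);x=q@[np.cos(a),np.sin(a)];y=q@[-np.sin(a),np.cos(a)]
    for lo,hi in((-160,-110),(-110,-60),(-60,-10)):
        for s in(-1,1):
            k=(x*1e3>lo)&(x*1e3<hi)&(y*s>.015)&(y*s<.05)
            if k.sum()>3: print(n,lo,s,k.sum(),(np.percentile(y[k],[5,50,95])*1e3).round(1))
E
```

```text
bar 619 0.10660435970946669 [539.8 358.7] 11.3 42.9 10.0 pca 99.77956210376546
top ((540.4326171875, 358.2784118652344), (160.6246795654297, 130.2694854736328), 10.228202819824219) False False False False
tcp [0.55523396 0.27846991 0.21864511] toolx deg 99.7661297245717 j [0.46 0.34 1.64 0.   1.16 0.29]
scene 71 ((541.2359008789062, 357.1341552734375), (12.780158996582031, 46.37574768066406), 8.41824722290039)
scene -160 -1 43 [-34.8 -32.1 -29.4]
scene -160 1 40 [28.4 31.  34.3]
scene -110 -1 42 [-35.  -31.9 -29. ]
scene -110 1 36 [28.8 30.9 34.4]
scene -60 -1 33 [-35.  -31.9 -28.7]
scene -60 1 30 [28.3 30.8 33.8]
side 68 ((541.9246215820312, 356.626708984375), (14.757076263427734, 44.051631927490234), 8.175522804260254)
side -160 -1 34 [-35.6 -30.8 -28. ]
side -160 1 35 [27.7 32.4 35. ]
side -110 -1 31 [-35.  -30.2 -27.7]
side -110 1 33 [28.  30.9 35.5]
side -60 -1 31 [-34.8 -30.8 -27.3]
side -60 1 38 [29.  32.4 35.9]
```

View pics/w2.png

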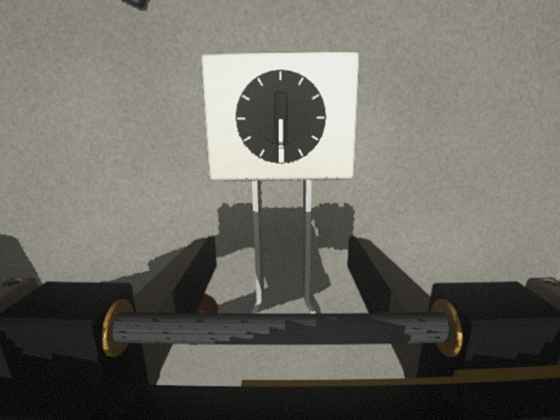

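Dial pointer (281,150) is in line with the broad mark. I go to the short pot next and turn so the fingers close along the lane.

Call:
{"fn": "send_rows", "kwargs": {
  "rows": [
    [-557,-36,0,90,-1],
    [-557,-36,0,90,-1],
    [-557,-36,0,90,-1],
    [-557,-36,0,90,-1],
    [-557,-36,0,90,-1],
    [-557,-36,0,90,-1],
    [-557,-36,0,90,-1],
    [-557,-36,0,90,-1],
    [-557,-36,0,90,-1],
    [-557,-36,0,90,-1],
    [-557,-36,0,90,-1],
    [-557,-36,0,90,-1],
    [-557,-36,0,90,-1],
    [-557,-36,0,90,-1],
    [-557,-36,0,90,-1],
    [-557,-36,0,90,-1],
    [-557,-36,0,90,-1]
  ]
}}

```text
t: 7.07
position: [0.615, -0.274, 0.2179]
ee_rot: [0.996, 0.087, -0.0, -0.001]
force: [-0.3, 0.4, -0.2]
finger_gap: 0.0917
gripper_force: 0.0
```

```bash
cat > p.py <<'E'
from m import *
O=np.array([.5525,.2935]);a=np.radians(100.2);U=np.array([np.cos(a),np.sin(a)]);V=np.array([-np.sin(a),np.cos(a)])
def lane(p): q=(np.array(p[:2])-O)*1e3; return (round(q@U,1),round(q@V,1))
def find(names=('scene','side','wrist'),hs=(.042,.054,.066)):
    # white lid tops by colour and height
    for n in names:
        d=cam(n);P=pts(d);c=d['color'].astype(int)
        m=(P[...,2]>.036)&(P[...,2]<.075)&(c.min(-1)>90)&(c.max(-1)-c.min(-1)<60)&(P[...,0]>.2)&(P[...,0]<.75)&(P[...,1]<.31)&(P[...,1]>-.5)
        k,l,st,_=cv2.connectedComponentsWithStats(m.astype(np.uint8),connectivity=4)
        for i in range(1,k):
            if st[i,4]<80: continue
            Q=P[l==i];h=np.median(Q[Q[:,2]>np.percentile(Q[:,2],60)][:,2]);T=Q[Q[:,2]>h-.004]
            (x,y),r=cv2.minEnclosingCircle(T[:,:2].astype(np.float32)*1000)
            if 18<r<32: print(n,'h',round(h*1e3,1),'xy',round(x,1),round(y,1),'r',round(r,1),'lane',lane((x/1e3,y/1e3)))
    s=state();r=R.from_quat(s['ee_rot']).as_matrix()
    print('tcp',np.round(s['position'],4),'lane',lane(s['position']),'toolx',round(np.degrees(np.arctan2(r[1,0],r[0,0])),2),'F',np.round(s['force'],1),'j',s['joints'].round(2),'t',s['t'])
E
python3 -c "
from p import *
find()"
```

```text
scene h 54.4 xy 459.0 -124.3 r 24.4 lane (np.float64(-394.7), np.float64(166.0))
scene h 66.6 xy 469.3 -327.7 r 24.8 lane (np.float64(-596.7), np.float64(191.9))
scene h 43.4 xy 613.8 -275.4 r 25.0 lane (np.float64(-570.8), np.float64(40.4))
side h 56.0 xy 457.1 -128.7 r 25.1 lane (np.float64(-398.6), np.float64(168.7))
side h 44.0 xy 615.0 -277.1 r 24.9 lane (np.float64(-572.6), np.float64(39.6))
side h 68.5 xy 469.5 -328.4 r 24.6 lane (np.float64(-597.4), np.float64(191.8))
wrist h 42.7 xy 613.9 -275.2 r 24.4 lane (np.float64(-570.6), np.float64(40.2))
wrist h 66.4 xy 472.0 -327.6 r 23.7 lane (np.float64(-597.0), np.float64(189.2))
tcp [ 0.6152 -0.274   0.2186] lane (np.float64(-569.6), np.float64(38.8)) toolx 10.0 F [-0.6 -0.5 -0.5] j [-0.42  0.42  1.52  0.    1.2   0.97] t 7.2167
```

Call:
{"fn": "send_rows", "kwargs": {
  "rows": [
    [-1,1,40,0,-1],
    [-1,1,80,0,-1],
    [-1,1,120,0,-1],
    [-1,1,160,0,-1],
    [-1,1,185,0,-1],
    [-1,1,204,0,-1],
    [-1,1,204,0,-1],
    [-1,1,204,0,1],
    [-1,1,204,0,1],
    [-1,1,204,0,1],
    [-1,1,204,0,1],
    [-1,1,204,0,1],
    [-1,1,204,0,1],
    [-1,1,204,0,1],
    [-1,1,204,0,1],
    [-1,1,204,0,1],
    [-1,1,204,0,1],
    [-1,1,204,0,1]
  ]
}}

```text
t: 8.72
position: [0.6144, -0.277, 0.0153]
ee_rot: [0.996, 0.086, 0.0, 0.0]
force: [-1.3, 2.4, 7.6]
finger_gap: 0.049
gripper_force: 30.0
```

Call:
{"fn": "send_rows", "kwargs": {
  "rows": [
    [-7,-20,0,0,1],
    [-15,-40,0,0,1],
    [-23,-60,0,0,1],
    [-30,-80,0,0,1],
    [-38,-102,0,0,1],
    [-38,-127,0,0,1],
    [-38,-152,0,0,1],
    [-38,-177,0,0,1],
    [-38,-202,0,0,1],
    [-25,-217,0,0,1],
    [-12,-232,0,0,1],
    [1,-247,0,0,1],
    [14,-262,0,0,1],
    [27,-277,0,0,1],
    [40,-292,0,0,1],
    [40,-292,0,0,1],
    [40,-292,0,0,1]
  ]
}}

```text
t: 10.13
position: [0.6052, 0.0185, 0.0152]
ee_rot: [0.996, 0.086, 0.002, -0.0]
force: [2.1, 5.1, 5.1]
finger_gap: 0.049
gripper_force: 30.0
```

```bash
python3 -c "
from p import *
find()
for n in ('scene','side'):
  for o in blobs(n,show=False)[2]:
    if abs(o[4]-.628)<.03 and abs(o[5]+.103)<.03: print(o)
"
```

```text
scene h 54.5 xy 457.1 -127.6 r 25.0 lane (np.float64(-397.5), np.float64(168.5))
scene h 42.5 xy 613.5 19.9 r 23.1 lane (np.float64(-280.0), np.float64(-11.6))
scene h 66.8 xy 468.5 -327.4 r 25.3 lane (np.float64(-596.2), np.float64(192.6))
side h 44.8 xy 604.1 17.8 r 24.7 lane (np.float64(-280.5), np.float64(-1.9))
side h 55.9 xy 457.6 -129.0 r 25.1 lane (np.float64(-399.0), np.float64(168.2))
side h 68.2 xy 470.3 -328.6 r 24.9 lane (np.float64(-597.7), np.float64(191.0))
wrist h 42.6 xy 604.5 17.4 r 24.7 lane (np.float64(-280.9), np.float64(-2.3))
tcp [0.6045 0.0175 0.0153] lane (np.float64(-280.9), np.float64(-2.3)) toolx 9.84 F [3.4 4.3 5.1] j [0.03 0.57 1.81 0.   0.76 1.42] t 10.2833
('scene', 270, 282, np.float64(76.6), 0.6265, -0.1023, 9.2, [129, 124, 119])
('side', 339, 229, np.float64(76.7), 0.6266, -0.1027, 11.1, [121, 117, 112])
```

Call:
{"fn": "send_rows", "kwargs": {
  "rows": [
    [-2,-20,0,0,1],
    [-2,-40,0,0,1],
    [-3,-60,0,0,1],
    [-3,-80,0,0,1],
    [-3,-100,0,0,1],
    [-3,-115,0,0,1],
    [-3,-130,0,0,1],
    [-3,-150,0,0,1],
    [-3,-150,0,0,1]
  ]
}}

```text
t: 11.13
position: [0.5747, 0.166, 0.0152]
ee_rot: [0.996, 0.086, 0.0, -0.0]
force: [-1.5, 7.0, 8.6]
finger_gap: 0.0488
gripper_force: 30.0
```

Call:
{"fn": "send_rows", "kwargs": {
  "rows": [
    [0,0,0,0,-1],
    [0,0,0,0,-1],
    [0,0,0,0,-1],
    [0,0,0,0,-1],
    [0,0,0,0,-1],
    [0,0,-35,0,-1],
    [0,0,-65,0,-1],
    [0,20,-65,0,1],
    [0,55,-65,0,1],
    [0,60,-65,0,1],
    [0,60,-65,0,1],
    [0,60,-65,0,1],
    [0,60,-65,0,1],
    [0,60,-65,0,1],
    [0,60,-65,0,1],
    [0,60,-65,0,1],
    [0,60,-65,0,1],
    [0,60,-65,0,1],
    [0,60,-30,0,1],
    [0,60,2,0,1]
  ]
}}

```text
t: 12.8
position: [0.5871, 0.1062, 0.0134]
ee_rot: [0.996, 0.086, 0.002, -0.0]
force: [0.3, -0.8, -0.9]
finger_gap: 0.0071
gripper_force: 0.0
```

```bash
python3 -c "
from p import *
find();print(state()['finger_gap'])
"
```

```text
scene h 54.4 xy 457.3 -127.8 r 24.8 lane (np.float64(-397.8), np.float64(168.3))
scene h 66.7 xy 468.9 -327.4 r 25.4 lane (np.float64(-596.3), np.float64(192.2))
side h 55.9 xy 457.2 -128.9 r 25.1 lane (np.float64(-398.9), np.float64(168.6))
side h 68.3 xy 469.7 -329.1 r 25.9 lane (np.float64(-598.1), np.float64(191.8))
tcp [0.5831 0.1054 0.0109] lane (np.float64(-190.6), np.float64(3.2)) toolx 9.86 F [-0.2 -0.7  1.1] j [ 0.18  0.56  1.84 -0.    0.75  1.57] t 12.95
0.0003888478442562297
```

Call:
{"fn": "send_rows", "kwargs": {
  "rows": [
    [2,-10,-4,0,1],
    [2,-20,-4,0,1],
    [2,-35,-4,0,1],
    [2,-50,-4,0,1],
    [2,-65,-4,0,1],
    [2,-80,-4,0,1],
    [2,-95,-4,0,1],
    [2,-108,-4,0,1],
    [2,-114,-4,0,1],
    [2,-116,-4,0,1],
    [2,-116,-4,0,1]
  ]
}}

```text
t: 13.87
position: [0.5669, 0.221, 0.0163]
ee_rot: [0.996, 0.086, -0.0, -0.0]
force: [-0.8, -0.7, 0.4]
finger_gap: 0.0003
gripper_force: 0.0
```

```bash
python3 -c "
from p import *
find()
for n in ('scene','side','wrist'):
  d=cam(n);P=pts(d);L=(P[...,:2]-O)*1e3;x=L@U;y=L@V
  m=(abs(P[...,2]-.042)<.005)&(abs(y)<26)&(x>-160)&(x<0)&(d['color'].min(-1)>70)
  print(n,m.sum(), np.percentile(x[m],[1,50,99]) if m.sum()>5 else '')
"
```

```text
scene h 54.4 xy 457.2 -129.6 r 26.1 lane (np.float64(-399.5), np.float64(168.7))
scene h 66.7 xy 469.2 -327.1 r 25.7 lane (np.float64(-596.0), np.float64(191.9))
side h 56.0 xy 457.6 -129.2 r 24.9 lane (np.float64(-399.2), np.float64(168.2))
side h 68.3 xy 470.3 -327.6 r 25.4 lane (np.float64(-596.7), np.float64(190.9))
tcp [0.5668 0.22   0.0161] lane (np.float64(-74.8), np.float64(-1.1)) toolx 9.83 F [ 0.5 -0.3 -0.2] j [0.37 0.57 1.8  0.   0.77 1.77] t 14.0167
scene 80 [-67.80844366 -37.15895172 -14.30988512]
side 126 [-62.51128243 -32.24233025 -11.47484509]
wrist 3799 [-56.46992449 -34.35480758 -11.56127955]
```

Call:
{"fn": "send_rows", "kwargs": {
  "rows": [
    [0,-3,0,0,1],
    [0,-5,0,0,1],
    [0,-7,0,0,1],
    [0,-8,0,0,1],
    [0,-8,0,0,1]
  ]
}}

```text
t: 14.58
position: [0.5659, 0.2285, 0.0166]
ee_rot: [0.996, 0.086, 0.0, -0.0]
force: [0.1, -0.8, 0.6]
finger_gap: 0.0005
gripper_force: 0.5
```

Call:
{"fn": "send_rows", "kwargs": {
  "rows": [
    [0,-1,0,0,1],
    [0,-2,0,0,1],
    [0,-2,0,0,1]
  ]
}}

```text
t: 14.83
position: [0.5656, 0.2303, 0.0166]
ee_rot: [0.996, 0.086, 0.0, -0.0]
force: [-0.5, -1.9, -0.3]
finger_gap: 0.0002
gripper_force: 0.6
```

Call:
{"fn": "send_rows", "kwargs": {
  "rows": [
    [0,-1,0,0,1],
    [0,-2,0,0,1],
    [0,-2,0,0,1]
  ]
}}

```text
t: 15.08
position: [0.5652, 0.2318, 0.0166]
ee_rot: [0.996, 0.086, -0.0, 0.0]
force: [0.5, -3.7, 2.0]
finger_gap: 0.0002
gripper_force: 2.1
```

Call:
{"fn": "send_rows", "kwargs": {
  "rows": [
    [0,-1,0,0,1],
    [0,-1,0,0,1]
  ]
}}

```text
t: 15.25
position: [0.5653, 0.2321, 0.0167]
ee_rot: [0.996, 0.086, -0.0, 0.001]
force: [1.5, -7.8, 2.7]
finger_gap: 0.0005
gripper_force: 4.5
```

Call:
{"fn": "send_rows", "kwargs": {
  "rows": [
    [0,8,0,0,1],
    [0,15,-40,0,1],
    [0,15,-80,0,1],
    [0,40,-110,0,-1],
    [-20,80,-150,0,-1],
    [-40,120,-180,0,-1],
    [-60,160,-180,0,-1],
    [-80,196,-180,0,-1],
    [-100,230,-180,0,-1],
    [-120,265,-180,0,-1],
    [-140,300,-180,0,-1],
    [-170,336,-180,0,-1],
    [-170,336,-180,0,-1],
    [-170,336,-180,0,-1]
  ]
}}

```text
t: 16.42
position: [0.4528, -0.1305, 0.1966]
ee_rot: [0.996, 0.084, -0.0, 0.0]
force: [0.0, 0.2, -0.4]
finger_gap: 0.0718
gripper_force: 0.0
```

```bash
python3 -c "
from p import *
find()
d=cam('wrist');save(d,'w3.png')
for n in ('scene','side'):
  d=cam(n);P=pts(d);L=(P[...,:2]-O)*1e3;x=L@U;y=L@V
  m=(abs(P[...,2]-.042)<.005)&(abs(y)<26)&(x>-160)&(x<0)&(d['color'].min(-1)>70)
  print(n,m.sum(), np.percentile(x[m],[1,50,99]),np.percentile(y[m],[1,50,99]) if m.sum()>5 else '')
"
```

```text
scene h 54.3 xy 457.4 -127.7 r 25.2 lane (np.float64(-397.7), np.float64(168.1))
scene h 66.9 xy 468.9 -327.2 r 25.2 lane (np.float64(-596.1), np.float64(192.2))
side h 56.2 xy 456.5 -128.4 r 24.7 lane (np.float64(-398.2), np.float64(169.2))
side h 68.5 xy 469.7 -328.8 r 25.2 lane (np.float64(-597.8), np.float64(191.7))
wrist h 53.2 xy 606.7 158.6 r 24.3 lane (np.float64(-142.3), np.float64(-29.4))
wrist h 54.7 xy 456.7 -127.4 r 24.4 lane (np.float64(-397.3), np.float64(168.8))
wrist h 66.2 xy 468.6 -326.8 r 25.3 lane (np.float64(-595.6), np.float64(192.4))
tcp [ 0.4553 -0.1269  0.1967] lane (np.float64(-396.6), np.float64(170.1)) toolx 9.78 F [-0.1 -0.6 -1.2] j [-0.28  0.13  1.97  0.    1.04  1.12] t 16.5667
scene 240 [-49.32798296 -25.93799829  -0.93564806] [-22.98406663  -0.49767009  23.88111197]
side 168 [-49.40251691 -26.66012936  -1.28947393] [-22.40610862   1.43947233  20.88478424]
```

Call:
{"fn": "send_rows", "kwargs": {
  "rows": [
    [1,1,40,-0.4,-1],
    [1,1,80,-0.4,-1],
    [1,1,120,-0.4,-1],
    [1,1,155,-0.4,-1],
    [1,1,182,-0.4,-1],
    [1,1,182,-0.4,-1],
    [1,1,182,-0.4,1],
    [1,1,182,-0.4,1],
    [1,1,182,-0.4,1],
    [1,1,182,-0.4,1],
    [1,1,182,-0.4,1],
    [1,1,182,-0.4,1],
    [1,1,182,-0.4,1],
    [1,1,182,-0.4,1],
    [1,1,182,-0.4,1],
    [1,1,182,-0.4,1],
    [1,1,182,-0.4,1]
  ]
}}

```text
t: 18.13
position: [0.4567, -0.128, 0.0154]
ee_rot: [0.996, 0.089, 0.001, 0.0]
force: [-1.7, 0.9, 9.9]
finger_gap: 0.0491
gripper_force: 30.0
```

Call:
{"fn": "send_rows", "kwargs": {
  "rows": [
    [17,-12,0,0,1],
    [34,-24,0,0,1],
    [51,-36,0,0,1],
    [68,-48,0,0,1],
    [85,-60,0,0,1],
    [102,-72,0,0,1],
    [119,-84,0,0,1],
    [136,-96,0,0,1],
    [153,-108,0,0,1],
    [169,-118,0,0,1],
    [169,-118,0,0,1],
    [169,-118,0,0,1]
  ]
}}

```text
t: 19.13
position: [0.6035, 0.0193, 0.0154]
ee_rot: [0.996, 0.09, 0.002, -0.0]
force: [3.0, 3.4, 5.4]
finger_gap: 0.0493
gripper_force: 30.0
```

```bash
python3 -c "
from p import *
find(('wrist','side'))
"
```

```text
wrist h 54.5 xy 603.6 18.7 r 24.6 lane (np.float64(-279.5), np.float64(-1.7))
side h 56.4 xy 603.1 17.5 r 25.5 lane (np.float64(-280.6), np.float64(-0.9))
side h 68.3 xy 469.8 -328.3 r 25.1 lane (np.float64(-597.3), np.float64(191.5))
tcp [0.6029 0.0186 0.0154] lane (np.float64(-279.4), np.float64(-1.0)) toolx 10.25 F [3.8 3.  4.8] j [0.03 0.57 1.82 0.   0.76 1.42] t 19.2333
```

Call:
{"fn": "send_rows", "kwargs": {
  "rows": [
    [-1,-20,0,0,1],
    [-1,-40,0,0,1],
    [-1,-60,0,0,1],
    [-1,-80,0,0,1],
    [-1,-100,0,0,1],
    [-1,-120,0,0,1],
    [-1,-140,0,0,1],
    [-1,-140,0,0,1]
  ]
}}

```text
t: 19.9
position: [0.5753, 0.1579, 0.0154]
ee_rot: [0.996, 0.09, 0.0, -0.0]
force: [-1.5, 6.9, 9.2]
finger_gap: 0.0491
gripper_force: 30.0
```

Call:
{"fn": "send_rows", "kwargs": {
  "rows": [
    [0,0,0,0,-1],
    [0,0,0,0,-1],
    [0,0,0,0,-1],
    [0,0,0,0,-1],
    [0,0,0,0,-1],
    [0,0,-35,0,-1],
    [0,0,-72,0,-1],
    [1,20,-72,0,1],
    [1,55,-72,0,1],
    [1,62,-72,0,1],
    [1,62,-72,0,1],
    [1,62,-72,0,1],
    [1,62,-72,0,1],
    [1,62,-72,0,1],
    [1,62,-72,0,1],
    [1,62,-72,0,1],
    [1,62,-72,0,1],
    [1,62,-72,0,1],
    [1,62,-35,0,1],
    [1,62,0,0,1]
  ]
}}

```text
t: 21.57
position: [0.5899, 0.0957, 0.0157]
ee_rot: [0.996, 0.089, 0.003, -0.0]
force: [0.2, 0.3, -1.5]
finger_gap: 0.0075
gripper_force: 0.0
```

Call:
{"fn": "send_rows", "kwargs": {
  "rows": [
    [1,0,0,0,1],
    [1,-15,0,0,1],
    [1,-30,0,0,1],
    [1,-45,0,0,1],
    [1,-60,0,0,1],
    [1,-72,0,0,1],
    [1,-76,0,0,1],
    [1,-76,0,0,1],
    [1,-76,0,0,1]
  ]
}}

```text
t: 22.32
position: [0.5752, 0.1701, 0.015]
ee_rot: [0.996, 0.09, 0.0, -0.0]
force: [-0.1, -0.4, -0.5]
finger_gap: 0.0007
gripper_force: 0.1
```

```bash
cat > q.py <<'E'
from p import *
for n in ('scene','side','wrist'):
  d=cam(n);P=pts(d);L=(P[...,:2]-O)*1e3;x=L@U;y=L@V
  for h in(.042,.054,.066):
    m=(abs(P[...,2]-h)<.004)&(abs(y)<25)&(x>-190)&(x<0)&(d['color'].min(-1)>70)
    if m.sum()>15: print(n,h,m.sum(), np.percentile(x[m],[1,50,99]).round(1),np.percentile(y[m],[1,50,99]).round(1))
E
python3 -c "
from q import *
find(())"
```

```text
scene 0.042 124 [-109.2  -27.4   -1.7] [-23.9 -12.6   1.9]
scene 0.054 76 [-113.8  -86.1   -0.3] [-23.6 -15.4  -1.2]
side 0.042 176 [-109.5  -26.9   -1.9] [-22.2   2.2  19.8]
side 0.054 135 [-110.9  -83.2   -0.2] [-11.7   7.9  24.2]
wrist 0.042 5889 [-104.5  -27.8   -3.2] [-22.6  -1.7  23.6]
wrist 0.054 3881 [-107.   -83.5   -0.2] [-22.5  -8.9  10.2]
wrist 0.066 37 [-109.4   -0.3   -0. ] [-24.3 -16.   -7.9]
tcp [0.575  0.1696 0.0146] lane (np.float64(-125.9), np.float64(-0.2)) toolx 10.22 F [ 0.7 -0.2 -0.1] j [0.28 0.56 1.82 0.   0.76 1.68] t 22.4667
```

Call:
{"fn": "send_rows", "kwargs": {
  "rows": [
    [0,-4,0,0,1],
    [0,-8,0,0,1],
    [0,-11,0,0,1],
    [0,-12,0,0,1],
    [0,-12,0,0,1]
  ]
}}

```text
t: 22.88
position: [0.5733, 0.1816, 0.0149]
ee_rot: [0.996, 0.09, 0.0, 0.0]
force: [1.1, -5.8, 3.3]
finger_gap: 0.0006
gripper_force: 3.4
```

Call:
{"fn": "send_rows", "kwargs": {
  "rows": [
    [0,-1,0,0,1],
    [0,-2,0,0,1],
    [0,-2,0,0,1]
  ]
}}

```text
t: 23.13
position: [0.5734, 0.1822, 0.0153]
ee_rot: [0.996, 0.09, 0.0, 0.001]
force: [2.0, -14.9, 8.9]
finger_gap: 0.0004
gripper_force: 8.0
```

Call:
{"fn": "send_rows", "kwargs": {
  "rows": [
    [0,8,0,0,1],
    [0,15,-40,0,1],
    [0,15,-80,0,1],
    [0,40,-110,0,-1],
    [-20,80,-150,0,-1],
    [-40,120,-185,0,-1],
    [-60,160,-185,0,-1],
    [-75,196,-185,0,-1],
    [-90,230,-185,0,-1],
    [-105,265,-185,0,-1],
    [-120,300,-185,0,-1],
    [-135,336,-185,0,-1],
    [-150,372,-185,0,-1],
    [-165,408,-185,0,-1],
    [-180,444,-185,0,-1],
    [-193,483,-185,0,-1],
    [-193,483,-185,0,-1],
    [-193,483,-185,0,-1]
  ]
}}

```text
t: 24.63
position: [0.4681, -0.3275, 0.1992]
ee_rot: [0.996, 0.088, -0.0, -0.0]
force: [0.6, 0.4, 0.4]
finger_gap: 0.0922
gripper_force: 0.0
```

```bash
python3 -c "
from q import *
find()"
```

```text
scene 0.042 247 [-99.4 -26.2  -0.5] [-23.8  -2.6  23.4]
scene 0.054 244 [-99.5 -76.2  -0.2] [-23.7  -1.   24. ]
side 0.042 180 [-100.6  -28.8   -1.9] [-22.    3.4  20.1]
side 0.054 188 [-99.1 -76.6  -0.4] [-23.4   1.5  23.9]
scene h 66.8 xy 468.5 -326.7 r 25.2 lane (np.float64(-595.6), np.float64(192.5))
side h 68.5 xy 469.6 -327.9 r 25.5 lane (np.float64(-596.9), np.float64(191.6))
wrist h 66.7 xy 468.3 -327.2 r 24.4 lane (np.float64(-596.0), np.float64(192.7))
tcp [ 0.4692 -0.3242  0.1996] lane (np.float64(-593.2), np.float64(191.4)) toolx 10.37 F [-0.2  0.1  0. ] j [-0.61  0.28  1.77  0.    1.09  0.78] t 24.9333
```

Call:
{"fn": "send_rows", "kwargs": {
  "rows": [
    [-1,2,40,0,-1],
    [-1,2,80,0,-1],
    [-1,2,120,0,-1],
    [-1,2,155,0,-1],
    [-1,2,180,0,-1],
    [-1,2,180,0,-1],
    [-1,2,180,0,1],
    [-1,2,180,0,1],
    [-1,2,180,0,1],
    [-1,2,180,0,1],
    [-1,2,180,0,1],
    [-1,2,180,0,1],
    [-1,2,180,0,1],
    [-1,2,180,0,1],
    [-1,2,180,0,1],
    [-1,2,180,0,1],
    [-1,2,180,0,1]
  ]
}}

```text
t: 26.35
position: [0.4684, -0.3281, 0.0204]
ee_rot: [0.996, 0.089, 0.0, 0.0]
force: [-1.6, 2.3, 6.2]
finger_gap: 0.0494
gripper_force: 30.0
```

Call:
{"fn": "send_rows", "kwargs": {
  "rows": [
    [9,-18,0,0,1],
    [18,-36,0,0,1],
    [26,-54,0,0,1],
    [34,-72,0,0,1],
    [43,-90,0,0,1],
    [52,-108,0,0,1],
    [60,-126,0,0,1],
    [69,-144,0,0,1],
    [77,-162,0,0,1],
    [86,-180,0,0,1],
    [93,-197,0,0,1],
    [107,-214,0,0,1],
    [121,-231,0,0,1],
    [135,-248,0,0,1],
    [150,-265,0,0,1],
    [164,-282,0,0,1],
    [178,-299,0,0,1],
    [192,-316,0,0,1],
    [192,-316,0,0,1],
    [192,-316,0,0,1]
  ]
}}

```text
t: 28.02
position: [0.6026, 0.0184, 0.0204]
ee_rot: [0.996, 0.09, 0.002, -0.0]
force: [3.5, 4.4, 4.8]
finger_gap: 0.0495
gripper_force: 30.0
```

```bash
python3 -c "
from p import *
find(('wrist','side'))
"
```

```text
wrist h 66.5 xy 602.5 18.2 r 24.6 lane (np.float64(-279.8), np.float64(-0.5))
side h 68.3 xy 599.8 16.1 r 24.9 lane (np.float64(-281.4), np.float64(2.5))
side h 38.2 xy 720.5 -341.7 r 21.0 lane (np.float64(-654.9), np.float64(-52.8))
tcp [0.6021 0.0176 0.0204] lane (np.float64(-280.3), np.float64(0.1)) toolx 10.26 F [2.3 3.6 4.9] j [0.03 0.56 1.82 0.   0.76 1.42] t 28.1167
```

Call:
{"fn": "send_rows", "kwargs": {
  "rows": [
    [0,-20,0,0,1],
    [0,-40,0,0,1],
    [0,-60,0,0,1],
    [0,-80,0,0,1],
    [0,-95,0,0,1],
    [0,-108,0,0,1],
    [0,-108,0,0,1]
  ]
}}

```text
t: 28.7
position: [0.5817, 0.1246, 0.0204]
ee_rot: [0.996, 0.09, 0.001, -0.0]
force: [-1.6, 5.7, 6.0]
finger_gap: 0.0495
gripper_force: 30.0
```

Call:
{"fn": "send_rows", "kwargs": {
  "rows": [
    [0,0,0,0,-1],
    [0,0,0,0,-1],
    [0,0,0,0,-1],
    [0,0,0,0,-1],
    [0,0,0,0,-1],
    [0,0,-40,0,-1],
    [0,0,-80,0,-1],
    [0,20,-82,0,1],
    [0,55,-82,0,1],
    [0,62,-82,0,1],
    [0,62,-82,0,1],
    [0,62,-82,0,1],
    [0,62,-82,0,1],
    [0,62,-82,0,1],
    [0,62,-82,0,1],
    [0,62,-82,0,1],
    [0,62,-82,0,1],
    [0,62,-82,0,1],
    [0,62,-45,0,1],
    [0,62,-5,0,1]
  ]
}}

```text
t: 30.37
position: [0.5955, 0.0629, 0.0264]
ee_rot: [0.996, 0.089, 0.003, -0.0]
force: [0.4, -0.3, 0.1]
finger_gap: 0.0077
gripper_force: 0.0
```

```bash
python3 -c "
from q import *
find(())"
```

```text
scene 0.042 238 [-187.8  -27.    -1.4] [-24.3  -5.9  22.2]
scene 0.054 154 [-189.6  -76.3   -0.6] [-24.1 -11.2  11. ]
scene 0.066 92 [-189.5 -172.9   -0.2] [-23.6 -14.8  14.7]
side 0.042 193 [-187.8  -29.9   -1.2] [-22.    4.   24.4]
side 0.054 204 [-188.3  -77.7   -0.7] [-21.6   3.7  23.8]
side 0.066 125 [-1.893e+02 -1.672e+02 -1.000e-01] [-17.    9.6  24.2]
wrist 0.042 1056 [-189.4  -97.6  -79.2] [-23.5 -16.   15.9]
wrist 0.054 1673 [-189.2  -94.7  -82.2] [-23.1  -6.9   9.2]
wrist 0.066 5584 [-189.3 -169.2 -149.2] [-22.5  -4.2  18.1]
tcp [0.5899 0.0623 0.0224] lane (np.float64(-234.2), np.float64(4.1)) toolx 10.26 F [-0.1  0.5  0.3] j [0.1  0.55 1.83 0.   0.77 1.49] t 30.5167
```

Call:
{"fn": "send_rows", "kwargs": {
  "rows": [
    [1,-8,2,0,1],
    [1,-18,2,0,1],
    [1,-30,2,0,1],
    [1,-42,2,0,1],
    [1,-52,2,0,1],
    [1,-60,2,0,1],
    [1,-64,2,0,1],
    [1,-64,2,0,1],
    [1,-64,2,0,1]
  ]
}}

```text
t: 31.27
position: [0.5817, 0.1261, 0.0224]
ee_rot: [0.996, 0.09, -0.0, -0.0]
force: [1.2, -0.4, 0.1]
finger_gap: 0.0001
gripper_force: 0.2
```

Call:
{"fn": "send_rows", "kwargs": {
  "rows": [
    [0,-2,0,0,1],
    [0,-4,0,0,1],
    [0,-5,0,0,1],
    [0,-5,0,0,1]
  ]
}}

```text
t: 31.6
position: [0.5813, 0.1304, 0.0226]
ee_rot: [0.996, 0.089, -0.0, 0.0]
force: [0.3, -3.0, 2.7]
finger_gap: 0.0004
gripper_force: 1.5
```

Call:
{"fn": "send_rows", "kwargs": {
  "rows": [
    [0,-1,0,0,1],
    [0,-2,0,0,1],
    [0,-3,0,0,1],
    [0,-3,0,0,1]
  ]
}}

```text
t: 31.93
position: [0.5804, 0.1329, 0.0223]
ee_rot: [0.996, 0.09, -0.0, 0.0]
force: [1.5, -7.0, 0.2]
finger_gap: 0.0005
gripper_force: 3.4
```

Call:
{"fn": "send_rows", "kwargs": {
  "rows": [
    [0,-1,0,0,1],
    [0,-1,0,0,1]
  ]
}}

```text
t: 32.1
position: [0.5805, 0.1332, 0.0225]
ee_rot: [0.996, 0.09, -0.0, 0.001]
force: [2.3, -11.4, 1.8]
finger_gap: 0.0002
gripper_force: 5.7
```

The tall pot is firm against the medium one, so I back off and check.

Call:
{"fn": "send_rows", "kwargs": {
  "rows": [
    [0,8,0,0,1],
    [0,20,-20,0,1],
    [0,25,-60,0,1],
    [0,25,-100,0,1],
    [0,60,-140,0,1],
    [0,80,-180,0,1],
    [0,80,-180,0,1],
    [0,80,-180,0,1]
  ]
}}

```text
t: 32.77
position: [0.597, 0.0547, 0.2062]
ee_rot: [0.996, 0.088, 0.003, -0.0]
force: [0.3, 0.6, 0.5]
finger_gap: 0.0001
gripper_force: 0.0
```

```bash
python3 -c "
from q import *
find()
d=dict(d);save(d,'w4.png')
for n in('scene','side'):
  for o in blobs(n,show=False)[2]: print(o[:7])
  P=pts(cam(n));q=P[(np.hypot(P[...,0]-.5405,P[...,1]-.3585)<.03)&(P[...,2]>.098)&(P[...,2]<.113)]
  print(n,'bar',cv2.minAreaRect(q[:,:2].astype(np.float32)*1000))
" | grep -v 0.8
```

```text
scene 0.042 260 [-151.3  -28.4   -1. ] [-23.7  -4.9  23.2]
scene 0.054 272 [-151.6  -78.8   -0.3] [-24.1  -2.7  23.2]
scene 0.066 256 [-151.1 -128.6   -0.7] [-22.5   0.4  23.6]
side 0.042 176 [-151.  -29.   -2.] [-21.8   4.8  20.5]
side 0.054 219 [-151.9  -78.9   -0.4] [-22.3   6.3  24.5]
side 0.066 201 [-150.5 -127.9   -0.4] [-21.7   2.7  24.3]
wrist 0.042 1423 [-150.1  -27.5   -3.1] [-22.9  -1.4  24. ]
wrist 0.054 1551 [-149.8  -76.7  -51.1] [-22.7  -0.7  23.7]
wrist 0.066 1568 [-149.1 -126.5  -68.5] [-21.1   1.1  23.8]
wrist h 65.8 xy 572.7 169.3 r 24.8 lane (np.float64(-125.9), np.float64(2.1))
tcp [0.5935 0.0565 0.2005] lane (np.float64(-240.5), np.float64(1.6)) toolx 10.3 F [ 1.2 -0.6  0.7] j [0.09 0.32 1.71 0.   1.11 1.48] t 33.0667
('scene', 391, 106, np.float64(25.9), 0.3736, 0.6381, 129.9)
('scene', 457, 140, np.float64(32.4), 0.6, 0.6574, 49.2)
('scene', 367, 180, np.float64(81.8), 0.542, 0.3579, 28.4)
('scene', 179, 150, np.float64(17.1), 0.104, -0.0045, 61.7)
('scene', 281, 202, np.float64(55.5), 0.4683, 0.067, 24.9)
('scene', 197, 211, np.float64(55.6), 0.3619, -0.1044,
[... 549 characters left out ...]
('side', 98, 149, np.float64(27.1), 0.3318, 0.6205, 162.8)
('side', 220, 163, np.float64(83.4), 0.5421, 0.3451, 47.7)
('side', 246, 223, np.float64(57.5), 0.4684, 0.067, 25.1)
('side', 339, 229, np.float64(77.3), 0.6284, -0.1029, 9.5)
('side', 235, 255, np.float64(63.2), 0.3853, 0.0094, 19.3)
('side', 438, 269, np.float64(38.3), 0.7194, -0.3358, 48.5)
('side', 259, 292, np.float64(56.9), 0.3631, -0.1052, 25.1)
('side', 295, 321, np.float64(57.4), 0.3736, -0.2097, 24.7)
('side', 139, 336, np.float64(17.2), 0.1027, -0.0076, 66.3)
('side', 284, 358, np.float64(57.4), 0.2992, -0.2536, 25.2)
side bar ((542.1497192382812, 357.5654296875), (12.971319198608398, 44.31571578979492), 6.508293151855469)
```

View pics/w4.png

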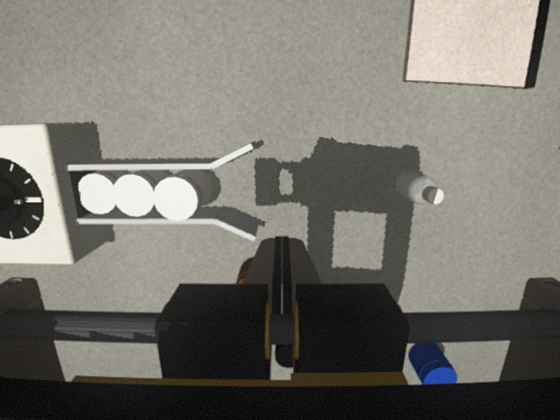

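The view shows the three pots in file and touching, at (97,193), (135,195) and (177,198). The dial pointer at (25,200) is on the mark, and the dropper, oil jar and slide box have not moved.

```bash
python3 -c "
from plant import *
print(finish_job())"
```

```text
the job is handed in; nothing more can be done
None
```

I turned the dial to zero, slid the short, medium and tall pots into the lane against the stop in that order, and handed the job in at about 33 s; my last camera check agreed, but no verdict came back.

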